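Check a compression spring on the lever tester

TASK

Swing both flaps of the small carton right back, take out the coil spring (leave the guide bush in the carton) and stand it over the spigot on the spring tester's anvil. Then bring the tester's ball-ended lever down onto the spring and press until the spring is 12 mm shorter, with the lever level and its pointer at the long mark, never squeezing it by more than 18 mm. The job finishes while you are still holding the lever there, hand clear of the spring, so that the load can be read; do not let go, and leave the caliper on the bench where it is.

Things in the scene. Friction and masses are not known exactly. Their poses are not given: they have to be found in the camera images.
- carton: Brown cardboard carton, fixed, outer 164 (local x) x 150 (local y) x 50 mm high, walls and floor 4 mm. A 36 mm high divider in the plane local x = 0 makes two compartments about 76 x 142 mm: the spring stands in one, the guide bush in the other, either way round. Origin at the centre of its underside, z up. The end flaps (local x ends) hang down and are fixed.
- flap_left (a joint): Flap hinged on the carton's top edge at local y = +74 mm, z = 50 mm; 160 mm along local x, 56 mm deep, 3 mm thick. 0 = shut flat, inward over the box; 1.57 = upright; larger = folded outward (limit 2.8). Starts partly raised, 0.6 to 1.0; it stays where it is left, moved with less than 1 N.
- flap_left_edge (a point): Middle of the free edge of the left flap (56 mm from its hinge line).
- flap_right (a joint): The same for the flap hinged at local y = -74 mm: 0 shut inward, 1.57 upright, larger folded outward.
- flap_right_edge (a point): Middle of the free edge of the right flap.
- spring: Bare steel coil compression spring standing on end, outer diameter 30 mm, bore 22 mm, free length 60 mm, flat ends, about 110 g. Origin at the centre of its lower end, z along its axis. Grip it by its sides, fingertips well down towards the lower end.
- spring_top (a joint): How much the spring is shortened, m: 0 free (60 mm long), 0.012 = 48 mm long, the wanted length. Rate 1.2 N/mm, so about 14 N at 12 mm. The coils close up at 26 mm.
- spring_end (a point): Centre of the spring's upper end.
- bush: Steel shouldered guide bush, 39 mm diameter, 46 mm high, standing in the carton's other compartment; stays there. Origin at the centre of its underside.
- tester: Grey bench spring tester, bolted down. Base plate 14 mm thick, 100 mm along local x. Origin on the bench under the anvil's centre, z up. Lever pivot at local (0, -95, 86) mm; the lever swings in the local y-z plane, handle to local +y when down. A scale post (34 mm wide, 114 mm high) stands at local (58, 0) mm, a readout box 50 mm high at local (100, -62) mm.
- anvil (a point): Centre of the anvil's flat top, 24 mm above the bench, 44 mm across. From it rises a spigot 17 mm in diameter and 11 mm high with a tapered top; the spring's bore goes over it and the spring then stands flat on the anvil. Axes as the tester's.
- lever (a joint): Lever angle: 0 = level, handle to local +y; 1.57 = straight up; more = leaning back over the pivot (limit 2.0). Starts at 1.75 to 1.95. Stiff pivot: stays where it is left; 1 to 2 N at the ball move it. Its domed shoe, 95 mm from the pivot and 14 mm below the lever's axis, meets a free 60 mm spring at about 0.13; at 0 the spring is 12 mm shorter and pointer and long mark meet.
- lever_ball (a point): Centre of the black ball, 32 mm in diameter, on the lever's end, 215 mm from the pivot; an 11 mm rod leads from it to the pivot. Lever level: ball centre 86 mm above the bench. Holding the spring 12 mm short takes about 6 N down at the ball. Pinched from above, the ball can creep up several mm between the fingers as the spring loads: go by the spring, lever or pointer, not by the hand alone.
- lever_pivot (a point): The lever's pivot axis (local x of the tester), 86 mm above the bench, in the lever's plane.
- caliper: Digital caliper lying on the bench near its front edge, 72 x 207 x 15 mm; leave it alone.
Mind the look-alikes: they are no part of the job. What is shaped like the spring but yellow is not meant.

How it is judged:
By the outcome, as a careful person would: the job done as asked, in the order asked, and still so for the second after the job is handed in, while the arm keeps its last pose, push and grip.
It also fails if it takes over 72 s, if anything falls off the work surface, if the arm or the gripper's body presses on something with over 40 N, if the wrist force passes 120 N, or if a joint passes its speed limit or range.

ROBOT

A 7-joint arm with a two-finger parallel gripper is mounted at the origin on a cart in front of the work surface, level with it; the furniture and walls round the work are solid. World frame = base frame: x ahead of the robot, y to its left, z up, the work surface at z = 0. Lengths are in mm, angles in rad, forces in N, time in s.
With the tool pointing down it reaches from about 400 to 850 mm from the base axis. Payload 6.9 kg.
Tool frame: the origin (TCP) lies between the finger pads; the fingertips stand 8 mm ahead of it and the grasp point (between the pads) lies 11 mm behind it; z points along the fingers, y is the line along which they close (so a half turn about z gives the same grasp; the last joint's range is limited). The gripper opens to 85 mm and grips with 20 to 120 N. Pads are 22 mm wide; open, the fingers measure 114 mm over their backs; the gripper's body (76 mm by 85 mm) begins 54 mm behind the grasp point. The pads swing forward as they close: fully open they stand 13 mm farther back than shut.
Start: joints at [-1.067, 0.507, -0.238, 1.5, 0.126, 1.149, -0.155], TCP at [242.713, 575.936, 239.275] pointing down, gripper open.
Joint ranges: [-3.08, 3.08], [-0.24, 2.05], [-1.43, 1.35], [0, 2.5], [-1.52, 4.66], [0.17, 1.96], [-2.89, 2.89]. Speed limits (rad/s): [2.39, 2.39, 3.14, 3.14, 3.14, 3.14, 3.14].

INTERFACE

Orientations are given as a unit quaternion [w, x, y, z].
In Python, from rig import robot gives the robot as it stands. The module is installed in compiled form; this text tells all that it offers.
- The arm moves only by the tool jog_arm, never from a script. Its argument "moves" is a list of rows, each an object with "travel": the shift along the world's x, y, z in mm, a list of three; "rot": the turn, a rotation vector about the world's x, y, z in rad, a list of three; "claw": the opening, from 0 (shut) to 1 (fully open). A call has 1 to 20 rows; each row is the pose to reach, as a shift and turn from the pose commanded when the call began; what a row does not reach only later rows make up. A row lasts 1/12 s, in which the tool goes at most 41.7 mm and 7.16 degrees, less where a joint would pass 70% of its speed; a pose out of reach is approached as far as the arm can. A call with a gripper value outside its range is refused whole. The fingers move at their own pace and stop on an object; "grip_force" is the grip in N (left out, the last holds). Time passes only in rows, so rows that repeat a pose let the fingers close. It gives the time, the measured TCP pose, the force, the opening and the grip force at its end, in the units of the state.
- robot.get_obs(): the state, without advancing time (a new reading comes with each control period).
- robot.read_camera(name): name is "scene" or "top"; returns (picture, depth): 480x640x3 uint8, blue, green, red; 480x640 float32, mm along the optical axis (not along the pixel's ray), 0 where there is no reading.
- robot.camera_info(name): a dict with "fx", "fy", "cx", "cy" (pixels), "k1" (the pictures are not rectified: a ray, as slopes to the right and down, at radius r is drawn at 1 + k1 r^2 times it, then the intrinsics apply), "T" (4x4, takes a point from camera to world coordinates). Camera axes: x right, y up, looking along -z (the intrinsics and any distortion apply to the point x, -y, -z); pixel columns grow to the right and rows downward; lengths in mm; the calibration is good to about 2 mm. A picture is of the moment at which its call begins. camera_info takes no time and is no camera call.
- robot.close_job(): hands the job in; it is judged then, once.
The state is a dict: "t": time; "joint_pos": joint angles; "qd": joint speeds; "effort": joint torques, N m; "position": TCP position; "tool_rot": TCP orientation; "force": force on the tool from outside, world axes, zero at the start; "ft_torque": the same for the moment, N m; "gripper_width": opening from 0.0 (shut) to 1.0 (fully open); "grasp_force": force on a finger pad.
Only numpy, scipy, OpenCV 4.12 (cv2) and the standard library are available. Lean on these libraries where they do the work, as an engineer would, in place of code of your own. Each camera call takes 0.05 s, during which the arm holds its last target. There are 200 camera calls.

## Working session

There is one attempt and no reset: what is moved stays moved. The work goes in short steps, Python scripts to look and compute and a tool call to move; the robot and the scene stay as the last step left them, time stands still between calls to the robot, and variables do not carry over. Pictures are saved under pics/ and viewed, at most 10 in all, crops included, and the job is handed in when it is done.

Besides the shell and the picture viewer there is one more tool, called after ">>>" as name(argument=value, ...) on one line, values as JSON. jog_arm: Moves the arm, as the interface text tells. Its arguments: {"type":"object","properties":{"moves":{"type":"array"},"grip_force":{"type":"number"}},"required":["moves"]}

```bash
mkdir -p pics; cat > h.py <<'E'
import numpy as np, cv2
from rig import robot
def world(name,D,pts):
    "pixels (u,v) with depth -> world"
    c=robot.camera_info(name);T=np.array(c['T'])
    return np.array([T[:3,:3]@(ray(c,u,v)*D_at(D,u,v))+T[:3,3] for u,v in pts])
def D_at(D,u,v):
    p=D[int(v)-1:int(v)+2,int(u)-1:int(u)+2];p=p[p>0];return np.median(p) if p.size else np.nan
def ray(c,u,v):
    K=np.array([[c['fx'],0,c['cx']],[0,c['fy'],c['cy']],[0,0,1.]])
    p=cv2.undistortPoints(np.array([[[u,v]]],float),K,np.array([c['k1'],0,0,0.]))[0,0]
    return np.array([p[0],-p[1],-1.])
def plane(name,u,v,z):
    c=robot.camera_info(name);T=np.array(c['T']);d=T[:3,:3]@ray(c,u,v);return T[:3,3]+d*(z-T[2,3])/d[2]
def cloud(name,D):
    c=robot.camera_info(name);T=np.array(c['T'])
    K=np.array([[c['fx'],0,c['cx']],[0,c['fy'],c['cy']],[0,0,1.]])
    v,u=np.mgrid[0:480,0:640]
    p=cv2.undistortPoints(np.stack([u,v],-1).reshape(-1,1,2).astype(float),K,np.array([c['k1'],0,0,0.])).reshape(480,640,2)
    P=np.stack([p[...,0]*D,-p[...,1]*D,-D],-1)@T[:3,:3].T+T[:3,3];P[D<=0]=np.nan
    return P
E
python3 - <<'E'
from h import *
for n in('scene','top'):
    im,D=robot.read_camera(n);cv2.imwrite(f'pics/{n}0.png',im);np.save(f'{n}0.npy',D)
    c=robot.camera_info(n);print(n,np.round(c['T'],3).tolist(),c['fx'],c['k1'])
o=robot.get_obs();print(o['t'],o['position'],o['tool_rot'],o['force'],o['gripper_width'])
E
```

```text
scene [[-0.862, 0.372, -0.343, 0.802], [-0.506, -0.651, 0.566, 829.439], [-0.012, 0.662, 0.75, 1086.379], [0.0, 0.0, 0.0, 1.0]] 534.0515907172176 -0.04457129386993267
top [[0.009, 0.991, -0.137, 299.673], [-0.999, 0.014, 0.036, 95.393], [0.038, 0.136, 0.99, 1086.53], [0.0, 0.0, 0.0, 1.0]] 466.5576047307765 -0.022001259066580386
0.1 [242.57525279 575.49757849 238.49290559] [-1.65235472e-04  1.98083339e-01  9.80184818e-01 -8.28237936e-04] [-0.41138149 -0.36055292  0.26314769] 0.9975269048569663
```

View pics/top0.png

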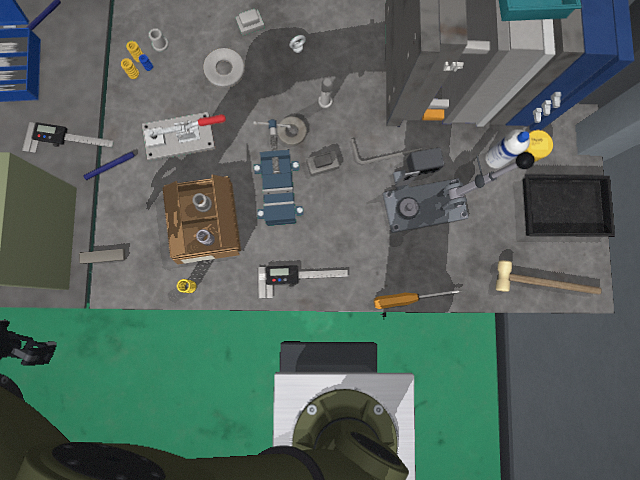

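View pics/scene0.png

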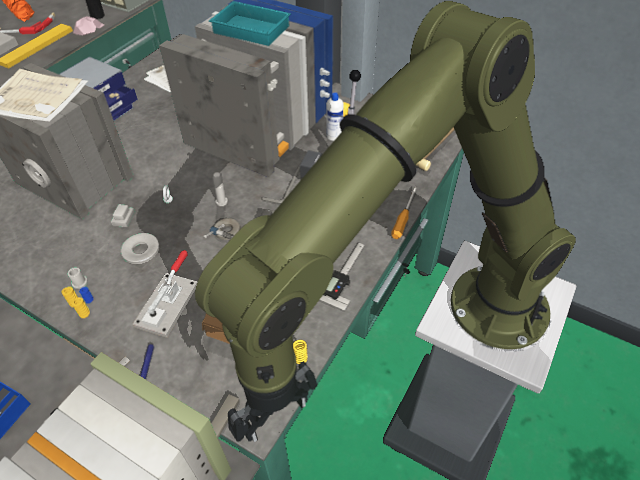

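The top view shows the carton at about (202,218), with two steel cylinders inside at (201,201) and (204,236). The tester anvil is at (408,208), the ball at (525,160), and the caliper at (300,278). The scene view is mostly blocked by the arm.

Things that could be taken for the spring:
- (201,201): steel, in the carton
- (204,236): steel, in the carton
- (186,286): yellow spring, not meant
- (130,50) and (130,68): yellow
- (155,40): steel or white
- (326,95): steel post

The spring must be one of the two in the carton, so I'll check those in a close crop.

```bash
python3 - <<'E'
from h import *
im=cv2.imread('pics/top0.png');D=np.load('top0.npy')
a=cv2.resize(im[165:270,150:255],(500,500),interpolation=cv2.INTER_CUBIC)
b=cv2.resize(im[140:240,380:480],(300,300),interpolation=cv2.INTER_CUBIC)
c=np.zeros((500,800,3),np.uint8);c[:,:500]=a;c[:300,500:]=b;cv2.imwrite('pics/crop0.png',c)
P=cloud('top',D)
for n,(u,v) in dict(a=(201,201),b=(204,236),anv=(408,208),ball=(525,160),cart_c=(202,218)).items(): print(n,np.round(P[v,u],1))
# carton colour mask 3D stats
hsv=cv2.cvtColor(im,cv2.COLOR_BGR2HSV)
m=((hsv[...,0]>5)&(hsv[...,0]<20)&(hsv[...,1]>70)).astype(np.uint8);m[:160]=0;m[270:]=0;m[:,:155]=0;m[:,250:]=0
q=P[m>0];q=q[~np.isnan(q[:,0])];print(len(q),np.percentile(q[:,2],[1,10,50,90,99]))
r=q[(q[:,2]>42)&(q[:,2]<54)]; print(cv2.minAreaRect(r[:,:2].astype(np.float32)))
r=q[q[:,2]>60];print(len(r));
if len(r): print(cv2.minAreaRect(r[:,:2].astype(np.float32)), r.max(0))
print('z map'); print(np.round(P[168:268:5,160:246:5,2]).astype(float))
E
```

```text
a [542.2 339.4   1.6]
b [458.4 328.    4.9]
anv [ 526.2 -144.3   35.9]
ball [ 559.4 -295.   303.2]
cart_c [494.4 326.8  39.6]
4972 [-0.52812212  2.09266729 49.33864589 86.73695742 97.41737437]
((494.2832946777344, 328.9914245605469), (175.36033630371094, 153.14341735839844), 9.362974166870117)
1948
((495.0880126953125, 326.49774169921875), (160.63601684570312, 142.37741088867188), 9.547578811645508) [583.7098453  407.51798206 101.5519367 ]
z map
[[ 2. -1. -4. -0. -0.  1. -2. -0. -4. -4.  0. -3.  2.  0.  0. -1. -1.  1.]
 [ 2. -5. -3. -2. -4. -1. -2.  2. -1. -4. -1. -3. -1. -4.  0. -0. -2. -4.]
 [ 0. -1. -2. -1.  1. -2. -3. -1. -1.  3. 50. 93. 77. 65. -1. -3.  0. -4.]
 [-1. -3. -1. 84. 49. 46. 50. 48. 47. 45. 36. 88. 77. 68. 51. -5. -4.  3.]
 [-1. 60. 70. 86. 30. 28. 20. 12. 10.  4.  4. 94. 83. 66. 54.  2. -0. -2.]
 [-2. 54. 70. 83.  2.  2.  2.  4. 51.  4.  4. 97. 83. 66. 56. -1.  2. -1.]
 [ 3. 58. 67. 82.  1.  4.  3. 48. 23. 48.  4. 99. 83. 72. 57.  1. -2. -1.]
 [-0. 55. 69. 80.  4.  3.  0. 49. nan 50.  9.  4. 86. 74. 59.  0. -1. -0.]
 [ 1. 57. 68. 80. 88.  1.  4.  3. 22. 17.  5.  2. 90. 75. 61. 11.  0.  4.]
 [ 2. 48. 64. 78. 89.  3.  6.  6.  1.  2.  5.  2. 94. 77. 66. 22. -0. -1.]
 [-2.  5. 61. 71. 91.  4.  4. 38. 38. 38. 26. 24. 91. 80. 69. 34.  4. -5.]
 [-2. -1. 61. 73. 87. 15.  8.  4. -0.  3.  4.  0. 94. 78. 69. 53.  2. -3.]
 [-1. -3. 61. 73. 86.  0.  3.  0.  1.  0.  4.  1. 96. 81. 66. 53. -1.  1.]
 [-2.  1. 57. 71. 85.  2.  6.  7. 51. 24. 51.  2. 98. 81. 72. 55.  1. -0.]
 [ 0. -2. 59. 69. 85.  4.  4. -0. 44.  6. 47.  2. 95. 85. 72. 60.  0. -2.]
 [-3.  1. 53. 69. 85.  4.  4.  3.  4. 49. 21.  2.  3. 90. 74. 60.  0.  1.]
 [-0. -1. 52. 69. 79.  4.  5.  7.  6.  2.  6.  3.  5.  4. 53. 48. -6.  1.]
 [nan -1. 50. 70. 81.  6.  1. 49. 52. 46. 47. 49. 43. 39. 36. 28. -3.  1.]
 [-1.  2. -3. 48. 48. 46. 40. 37. 34. 29. 23.  9. -1.  1. -3.  1.  0.  0.]
 [-1. -1. -2.  1. 16. -2.  1.  3. -2. -2. -0. -3.  0. -0. -5.  3. -2.  0.]]
```

View pics/crop0.png

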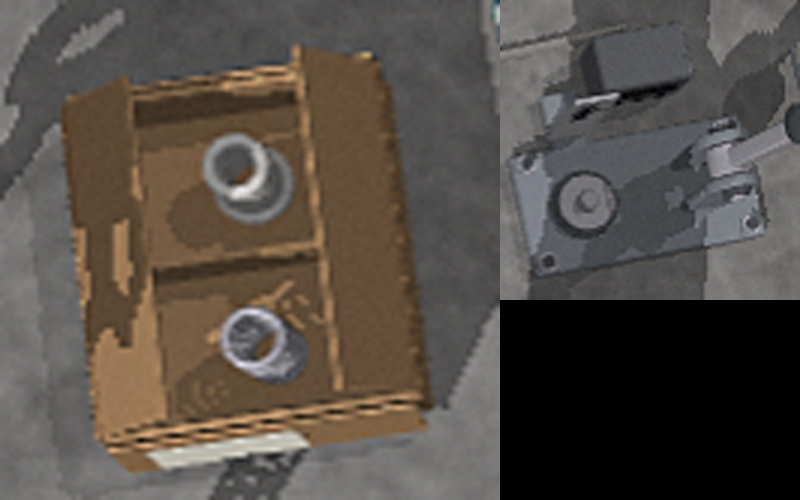

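The crop shows the shouldered bush at (201,201), with its wide flange. The coil spring is the lower one at (203,236), with a striped shadow. The tester anvil is at (409,208) and the lever yoke at (455,193). Next I'll measure everything more exactly.

```bash
python3 - <<'E'
from h import *
im=cv2.imread('pics/top0.png');D=np.load('top0.npy');P=cloud('top',D)
g=cv2.cvtColor(im,cv2.COLOR_BGR2GRAY)
def circ(x0,x1,y0,y1,z,r0,r1,k=6):
    c=cv2.resize(g[y0:y1,x0:x1],None,fx=k,fy=k,interpolation=cv2.INTER_CUBIC)
    h=cv2.HoughCircles(c,cv2.HOUGH_GRADIENT,1,30,param1=80,param2=15,minRadius=int(r0*k),maxRadius=int(r1*k))
    for u,v,r in h[0][:3]:
        u,v=(u+.5)/k-.5+x0,(v+.5)/k-.5+y0; print(round(u,1),round(v,1),round(r/k,1),np.round(plane('top',u,v,z),1))
print('spring top');circ(190,222,222,255,60,5,9)
print('anvil');circ(392,426,190,226,24,7,12)
print('spigot');circ(400,418,197,216,35,2.5,5)
print('bush');circ(188,216,188,215,46,4,12)
X,Y,Z=P[...,0],P[...,1],P[...,2]
reg=(np.abs(X-530)<130)&(Y<-80)&(Y>-290)
q=P[reg&(Z>9)&(Z<19)][:,:2].astype(np.float32);print('plate',cv2.minAreaRect(q),len(q))
q=P[reg&(Z>41)&(Z<56)&(X>570)];print('box',cv2.minAreaRect(q[:,:2].astype(np.float32)),len(q))
q=P[reg&(Z>95)&(Z<125)];print('post?',np.round(np.median(q,0)),np.round(q.min(0)),np.round(q.max(0)),len(q))
q=P[(np.abs(X-560)<80)&(Y<-230)&(Y>-360)&(Z>270)&(Z<330)];print('ball',np.round(np.median(q,0)),np.round(q.min(0)),np.round(q.max(0)),len(q))
hsv=cv2.cvtColor(im,cv2.COLOR_BGR2HSV)
m=(g<45).astype(np.uint8);m[:140]=0;m[180:]=0;m[:,:505]=0;m[:,545:]=0
n,l,s,ct=cv2.connectedComponentsWithStats(m);i=1+np.argmax(s[1:,4]);print(s[i],ct[i],np.round(plane('top',*ct[i],293),1))
E
```

```text
spring top
202.2 234.8 5.7 [452.9 320.3  60. ]
214.0 244.8 7.8 [431.  293.4  60. ]
214.2 229.0 5.7 [466.3 294.5  60. ]
anvil
408.2 206.8 9.0 [ 531.6 -147.4   24. ]
spigot
411.2 201.8 4.5 [ 541.1 -152.2   35. ]
bush
199.0 199.2 6.6 [536.4 334.1  46. ]
202.5 202.8 8.3 [528.1 325.8  46. ]
plate ((582.1492919921875, -183.0664825439453), (185.5852508544922, 190.5941619873047), 11.279865264892578) 2510
box ((630.8585205078125, -166.09356689453125), (60.42272186279297, 125.85916137695312), 26.612380981445312) 593
post? [ 554. -237.  100.] [ 524. -260.   95.] [ 593. -119.  125.] 290
ball [ 560. -294.  302.] [ 547. -312.  271.] [ 578. -284.  311.] 258
[513 152  21  17 238] [524.36134454 159.94117647] [ 562.9 -298.9  293. ]
```

Spring at about (453,320), anvil at about (531,-147), tester yaw about 11.7°, carton centre (494.5,328) with yaw 9.4°. I'll move over the carton with the gripper shut.

>>> jog_arm(moves=[{"travel": [252,-252,-60],"rot": [0,0,0.56],"claw": 0},{"travel": [252,-252,-60],"rot": [0,0,0.56],"claw": 0},{"travel": [252,-252,-60],"rot": [0,0,0.56],"claw": 0},{"travel": [252,-252,-60],"rot": [0,0,0.56],"claw": 0},{"travel": [252,-252,-60],"rot": [0,0,0.56],"claw": 0},{"travel": [252,-252,-60],"rot": [0,0,0.56],"claw": 0},{"travel": [252,-252,-60],"rot": [0,0,0.56],"claw": 0},{"travel": [252,-252,-60],"rot": [0,0,0.56],"claw": 0},{"travel": [252,-252,-60],"rot": [0,0,0.56],"claw": 0},{"travel": [252,-252,-60],"rot": [0,0,0.56],"claw": 0},{"travel": [252,-252,-60],"rot": [0,0,0.56],"claw": 0},{"travel": [252,-252,-60],"rot": [0,0,0.56],"claw": 0},{"travel": [252,-252,-60],"rot": [0,0,0.56],"claw": 0},{"travel": [252,-252,-60],"rot": [0,0,0.56],"claw": 0}])

```text
t: 1.27
position: [493.6, 325.5, 179.5]
tool_rot: [-0.0, -0.082, 0.997, 0.0]
force: [0.3, -0.2, -0.3]
gripper_width: 0.001
grasp_force: 0.0
```

>>> jog_arm(moves=[{"travel": [0,0,-40],"rot": [0,0,0],"claw": 0},{"travel": [0,0,-80],"rot": [0,0,0],"claw": 0},{"travel": [0,0,-102],"rot": [0,0,0],"claw": 0},{"travel": [0,0,-102],"rot": [0,0,0],"claw": 0},{"travel": [-3,20,-102],"rot": [0,0,0],"claw": 0},{"travel": [-6,40,-102],"rot": [0,0,0],"claw": 0},{"travel": [-10,60,-102],"rot": [0,0,0],"claw": 0},{"travel": [-13,80,-102],"rot": [0,0,0],"claw": 0},{"travel": [-16,96,-102],"rot": [0,0,0],"claw": 0},{"travel": [-16,96,-102],"rot": [0,0,0],"claw": 0},{"travel": [-16,96,-102],"rot": [0,0,0],"claw": 0}])

```text
t: 2.18
position: [478.2, 421.3, 78.3]
tool_rot: [0.0, -0.082, 0.997, 0.0]
force: [0.2, -1.0, 0.7]
gripper_width: 0.001
grasp_force: 0.0
```

>>> jog_arm(moves=[{"travel": [5,-32,0],"rot": [0,0,0],"claw": 0},{"travel": [10,-64,0],"rot": [0,0,0],"claw": 0},{"travel": [16,-96,0],"rot": [0,0,0],"claw": 0},{"travel": [19,-116,0],"rot": [0,0,0],"claw": 0},{"travel": [23,-136,0],"rot": [0,0,0],"claw": 0},{"travel": [26,-156,0],"rot": [0,0,0],"claw": 0},{"travel": [29,-176,0],"rot": [0,0,0],"claw": 0},{"travel": [31,-188,0],"rot": [0,0,0],"claw": 0},{"travel": [31,-188,0],"rot": [0,0,0],"claw": 0},{"travel": [31,-188,0],"rot": [0,0,0],"claw": 0}])

```text
t: 3.02
position: [510.0, 231.1, 77.6]
tool_rot: [0.0, -0.079, 0.997, -0.0]
force: [-0.4, 0.2, -0.2]
gripper_width: -0.001
grasp_force: 0.0
```

>>> jog_arm(moves=[{"travel": [0,0,40],"rot": [0,0,0],"claw": 0},{"travel": [0,0,80],"rot": [0,0,0],"claw": 0},{"travel": [0,0,120],"rot": [0,0,0],"claw": 0.4},{"travel": [-20,-40,140],"rot": [0,0,0],"claw": 0.5},{"travel": [-40,-80,140],"rot": [0,0,0],"claw": 0.7},{"travel": [-60,-120,140],"rot": [0,0,0],"claw": 0.7},{"travel": [-60,-150,140],"rot": [0,0,0],"claw": 0.7},{"travel": [-60,-150,140],"rot": [0,0,0],"claw": 0.7},{"travel": [-60,-150,140],"rot": [0,0,0],"claw": 0.7}])

```text
t: 3.77
position: [449.6, 80.8, 217.8]
tool_rot: [0.0, -0.079, 0.997, -0.0]
force: [0.3, 1.5, 0.4]
gripper_width: 0.7
grasp_force: 0.0
```

```bash
python3 - <<'E'
from h import *
im,D=robot.read_camera('top');im2,D2=robot.read_camera('scene')
np.save('top1.npy',D);np.save('scene1.npy',D2);cv2.imwrite('pics/top1f.png',im);cv2.imwrite('pics/scene1f.png',im2)
a=cv2.resize(im[150:290,130:290],(457,400),interpolation=cv2.INTER_CUBIC)
b=cv2.resize(im2[230:430,110:320],(343,327),interpolation=cv2.INTER_CUBIC)
c=np.zeros((400,800,3),np.uint8);c[:,:457]=a;c[:327,457:]=b;cv2.imwrite('pics/crop1.png',c)
P=cloud('top',D);print(np.round(P[165:268:6,145:260:6,2]))
E
```

```text
[[-4.  1. -0. -3. -3.  0. -3. -1. -2.  1. -4. -3. -1.  1. -3. -0. -3.  2.
   1.  2.]
 [-3. -3. -4. -2. -2. -1. -0. -5. -1. -1.  0.  1.  5. -1. -1. -0. -3. -0.
  -1.  4.]
 [ 0. -1.  1. -2.  2.  2. -1.  0. -3. -2. -1.  1. 48. 50. -1. 59. 63. 73.
  -1.  2.]
 [-1. -3. -2. -4. -4. 48. 46. 47. 49. 50. 44. 38. 29. 23. 48. 56. 65. 69.
  -0.  1.]
 [74. 65. 53. 51. 34. 28. 20. 13.  9.  2.  3.  5.  6.  4. 50. 55. 64. 68.
  -3. -0.]
 [75. 66. 60. 50. 14.  1.  2.  2.  2. 48.  6.  1.  5.  1.  4. 56. 62. 70.
  -1. -1.]
 [74. 68. 59. 51. 21.  0.  2.  4. 47. 13. 48. 10.  5.  3.  4. 52. 60. 66.
  -3.  1.]
 [79. 67. 62. 50. 30.  5.  3.  0.  5. 36. 25.  3.  4.  5.  0. 53. 59. 72.
  75. -3.]
 [74. 66. 59. 53. 33.  2.  3.  4.  5.  0.  5.  6.  4.  3.  4. 52. 59. 67.
  74. 13.]
 [79. 69. 59. 58. 41.  3.  3.  3. 39. 34. 25. 17.  9.  4.  3. 50. 59. 66.
  71. -0.]
 [79. 68. 66. 59. 47. 11.  4.  2.  3.  4.  2.  2.  6.  5.  6. 50. 59. 66.
  67. -1.]
 [77. 69. 65. 58. 49. nan  0.  3.  3. 64. 52.  5.  5.  4.  4. 47. 53. 61.
  70.  2.]
 [77. 71. 64. 58. 48.  7.  2.  7.  3. 55.  8. 46.  5.  5.  2.  0. 59. 64.
  70. -2.]
 [81. 74. 67. 59. 52. 17.  3.  5. -0.  0. 49. 19.  5.  6. -0. -3. 51. 58.
  67. -1.]
 [81. 72. 66. 59. 51. 19.  4.  4.  7.  4.  1. -0.  2. 49. 50. 40. -3.  1.
  -2. nan]
 [77. 72. 67. 60. 52. 23. 48. 52. 41. 48. 46. 41. 34. 29. 19. 16.  2. -2.
  -2.  2.]
 [-2. -2.  0. -3. -0. 36. 28. 31. 24.  1.  0. -2. -1. -3. -0. -1.  1. -1.
   0. -0.]
 [-2. -1.  1.  0. -3. -0. -1. -3.  1.  1.  0.  2. -1. -2. -1.  0.  0. -0.
   1.  7.]]
```

View pics/crop1.png

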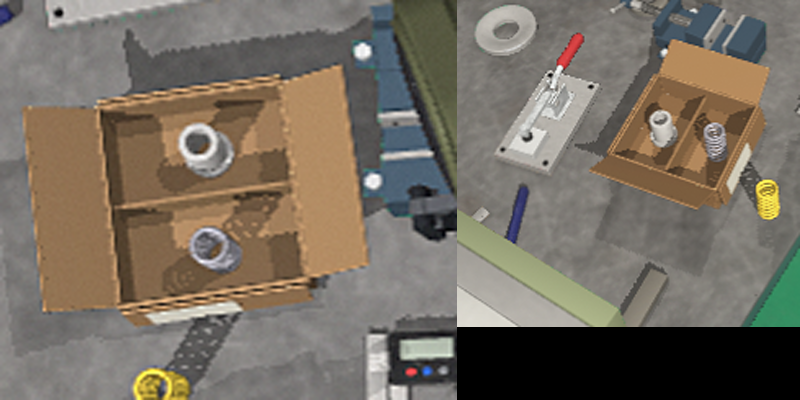

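Both flaps are folded right back, to about 2.6 rad. The coil spring is confirmed in the near compartment, at top (204,237) and scene (267,310), with the bush in the far one. Next I'll fix its axis from both views.

```bash
python3 - <<'E'
from h import *
for n,u,v in (('top',203.6,236.5),('scene',267.2,310.0)): print(n,np.round(plane(n,u,v,60),1))
# scene base of spring approx: crop (718,157)
print(np.round(plane('scene',110+(717-457)/1.633,230+152/1.633,12),1))
P=cloud('scene',np.load('scene1.npy'))
im=cv2.imread('pics/scene1f.png')
X,Y,Z=P[...,0],P[...,1],P[...,2]
m=(np.hypot(X-452,Y-320)<30)&(Z>20)&(Z<70)
q=P[m];print(len(q),np.round(np.median(q,0),1),np.round(np.percentile(q,[3,97],axis=0),1))
t=q[q[:,2]>54];print('near top',len(t),np.round(t.mean(0),1))
m8=m.astype(np.uint8);n,l,s,ct=cv2.connectedComponentsWithStats(m8);print(s[1:],ct[1:])
P=cloud('top',np.load('top1.npy'));X,Y,Z=P[...,0],P[...,1],P[...,2]
q=P[(np.hypot(X-452,Y-320)<30)&(Z>53)&(Z<70)];print('top cam',len(q),np.round(q.mean(0),1),np.round(q.min(0),1),np.round(q.max(0),1))
u=[];
E
```

```text
top [449.2 317.   60. ]
scene [454.  319.2  60. ]
[450.8 323.1  12. ]
204 [450.9 324.6  49.9] [[439.4 308.7  22. ]
 [466.1 335.1  66.5]]
near top 82 [452.2 321.6  61.6]
[[261 305  14  22 203]
 [268 326   1   1   1]] [[267.64039409 314.4679803 ]
 [268.         326.        ]]
top cam 76 [451.6 317.   61.8] [437.  303.3  54.8] [466.  331.1  65.4]
```

>>> jog_arm(moves=[{"travel": [4,120,-20],"rot": [0.02,-0.1,0],"claw": 0.65},{"travel": [4,120,-20],"rot": [0.02,-0.1,0],"claw": 0.65},{"travel": [4,238,-77],"rot": [0.033,-0.197,0],"claw": 0.65},{"travel": [4,238,-77],"rot": [0.033,-0.197,0],"claw": 0.65},{"travel": [4,238,-77],"rot": [0.033,-0.197,0],"claw": 0.65},{"travel": [4,238,-77],"rot": [0.033,-0.197,0],"claw": 0.65},{"travel": [4,238,-77],"rot": [0.033,-0.197,0],"claw": 0.65},{"travel": [4,238,-77],"rot": [0.033,-0.197,0],"claw": 0.65},{"travel": [4,238,-77],"rot": [0.033,-0.197,0],"claw": 0.65},{"travel": [4,238,-77],"rot": [0.033,-0.197,0],"claw": 0.65},{"travel": [4,238,-77],"rot": [0.033,-0.197,0],"claw": 0.65}])

```text
t: 4.78
position: [454.1, 319.0, 140.8]
tool_rot: [0.1, -0.079, 0.992, 0.008]
force: [0.9, -0.3, -0.6]
gripper_width: 0.648
grasp_force: 0.0
```

>>> jog_arm(moves=[{"travel": [0,0,-25],"rot": [0,0,0],"claw": 0.65},{"travel": [0,0,-50],"rot": [0,0,0],"claw": 0.65},{"travel": [0,0,-75],"rot": [0,0,0],"claw": 0.65},{"travel": [0,0,-100],"rot": [0,0,0],"claw": 0.65},{"travel": [0,0,-123],"rot": [0,0,0],"claw": 0.65},{"travel": [0,0,-123],"rot": [0,0,0],"claw": 0.65},{"travel": [0,0,-123],"rot": [0,0,0],"claw": 0.65}])

```text
t: 5.37
position: [453.7, 318.8, 17.2]
tool_rot: [0.099, -0.08, 0.992, 0.008]
force: [-0.1, 0.1, 0.2]
gripper_width: 0.653
grasp_force: 0.0
```

>>> jog_arm(moves=[{"travel": [0,0,0],"rot": [0,0,0],"claw": 0.2},{"travel": [0,0,0],"rot": [0,0,0],"claw": 0.2},{"travel": [0,0,0],"rot": [0,0,0],"claw": 0.2},{"travel": [0,0,0],"rot": [0,0,0],"claw": 0.2},{"travel": [0,0,0],"rot": [0,0,0],"claw": 0.2},{"travel": [0,0,0],"rot": [0,0,0],"claw": 0.2},{"travel": [0,0,0],"rot": [0,0,0],"claw": 0.2},{"travel": [0,0,0],"rot": [0,0,0],"claw": 0.2}], grip_force=35)

```text
t: 6.03
position: [454.8, 320.3, 19.2]
tool_rot: [0.101, -0.08, 0.992, 0.009]
force: [-1.5, -1.5, 7.3]
gripper_width: 0.35
grasp_force: 34.6
```

>>> jog_arm(moves=[{"travel": [0,0,10],"rot": [0,0,0],"claw": 0.2},{"travel": [0,0,25],"rot": [0,0,0],"claw": 0.2},{"travel": [0,0,50],"rot": [0,0,0],"claw": 0.2},{"travel": [0,0,80],"rot": [0,0,0],"claw": 0.2},{"travel": [0,0,110],"rot": [0,0,0],"claw": 0.2},{"travel": [0,0,140],"rot": [0,0,0],"claw": 0.2},{"travel": [0,0,140],"rot": [0,0,0],"claw": 0.2}])

```text
t: 6.62
position: [455.9, 321.8, 164.0]
tool_rot: [0.104, -0.08, 0.991, 0.011]
force: [0.9, 0.7, -1.7]
gripper_width: 0.349
grasp_force: 34.9
```

>>> jog_arm(moves=[{"travel": [0,-60,0],"rot": [0,0,0.0],"claw": 0.2},{"travel": [10,-95,0],"rot": [0,0,0.04],"claw": 0.2},{"travel": [20,-130,0],"rot": [0,0,0.04],"claw": 0.2},{"travel": [30,-165,0],"rot": [0,0,0.04],"claw": 0.2},{"travel": [36,-200,0],"rot": [0,0,0.04],"claw": 0.2},{"travel": [42,-235,0],"rot": [0,0,0.04],"claw": 0.2},{"travel": [48,-270,0],"rot": [0,0,0.04],"claw": 0.2},{"travel": [54,-305,0],"rot": [0,0,0.04],"claw": 0.2},{"travel": [60,-340,0],"rot": [0,0,0.04],"claw": 0.2},{"travel": [66,-375,0],"rot": [0,0,0.04],"claw": 0.2},{"travel": [72,-410,0],"rot": [0,0,0.04],"claw": 0.2},{"travel": [78,-445,0],"rot": [0,0,0.04],"claw": 0.2},{"travel": [80,-467,0],"rot": [0,0,0.04],"claw": 0.2},{"travel": [80,-467,0],"rot": [0,0,0.04],"claw": 0.2},{"travel": [80,-467,-40],"rot": [0,0,0.04],"claw": 0.2},{"travel": [80,-467,-70],"rot": [0,0,0.04],"claw": 0.2},{"travel": [80,-467,-70],"rot": [0,0,0.04],"claw": 0.2},{"travel": [80,-467,-70],"rot": [0,0,0.04],"claw": 0.2},{"travel": [80,-467,-70],"rot": [0,0,0.04],"claw": 0.2}])

```text
t: 8.2
position: [534.5, -146.6, 88.8]
tool_rot: [0.1, -0.1, 0.99, 0.01]
force: [1.1, 0.5, -0.7]
gripper_width: 0.348
grasp_force: 35.2
```

```bash
python3 - <<'E'
from h import *
o=robot.get_obs();print(o['position'],o['force'])
im,D=robot.read_camera('top');im2,D2=robot.read_camera('scene')
np.save('top2.npy',D);np.save('scene2.npy',D2);cv2.imwrite('pics/top2f.png',im);cv2.imwrite('pics/scene2f.png',im2)
def px(n,p):
    c=robot.camera_info(n);T=np.array(c['T']);q=T[:3,:3].T@(np.array(p)-T[:3,3]);x,y=q[0]/-q[2],-q[1]/-q[2]
    s=1+c['k1']*(x*x+y*y);return c['fx']*x*s+c['cx'],c['fy']*y*s+c['cy']
print(px('scene',(531,-147,35)),px('top',(531,-147,60)))
u,v=map(int,px('scene',(531,-147,60)))
a=im[165:245,370:470];a=cv2.resize(a,(400,320),interpolation=cv2.INTER_CUBIC)
b=cv2.resize(im2[v-50:v+50,u-50:u+50],(400,400),interpolation=cv2.INTER_CUBIC)
c=np.zeros((400,800,3),np.uint8);c[:320,:400]=a;c[:,400:]=b;cv2.imwrite('pics/crop2.png',c);print('scene crop origin',u-50,v-50)
E
```

```text
[ 534.50531953 -146.63955361   88.77284798] [ 1.06459499  0.46441724 -0.73505874]
(np.float64(337.3775125735674), np.float64(183.5132472378192)) (np.float64(411.5116554417479), np.float64(203.74151950317236))
scene crop origin 287 127
```

View pics/crop2.png

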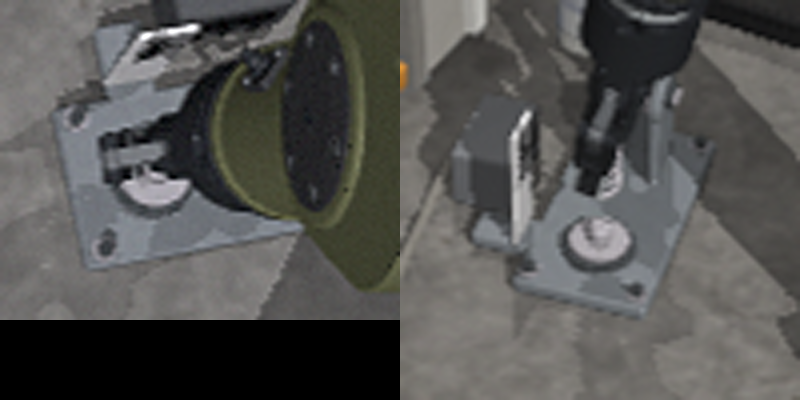

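The scene view shows the anvil clearly at (337,187). The held spring is partly visible beside the finger at (340,170), and in the top view the hand hides it. I'll refine both positions.

```bash
python3 - <<'E'
from h import *
im=cv2.imread('pics/scene2f.png');D=np.load('scene2.npy');P=cloud('scene',D)
g=cv2.cvtColor(im,cv2.COLOR_BGR2GRAY)
hsv=cv2.cvtColor(im,cv2.COLOR_BGR2HSV)
print(g[170:205:2,322:352:2])
m=(g>150).astype(np.uint8);n,l,s,ct=cv2.connectedComponentsWithStats(m)
for i in range(1,n):
    if 320<ct[i][0]<355 and 160<ct[i][1]<210 and s[i,4]>8:
        x,y,w,h,a=s[i];print(s[i],ct[i],np.round(plane('scene',x+w/2-.5,y+h/2-.5,24),1))
        if a>60:
            c,_=cv2.findContours((l==i).astype(np.uint8),cv2.RETR_EXTERNAL,cv2.CHAIN_APPROX_NONE);e=cv2.fitEllipse(cv2.convexHull(c[0]));print(e,np.round(plane('scene',*e[0],24),1))
q=P[155:182,325:350].reshape(-1,3)
for v in range(160,178,2): print(v,[tuple(np.round(P[v,u]).tolist()) for u in range(336,345,2)])
# top cam anvil from clean picture
im=cv2.imread('pics/top0.png');g=cv2.cvtColor(im,cv2.COLOR_BGR2GRAY);print(g[197:220,397:421:2])
E
```

```text
[[ 77 108  71 110 130  51  26  29  26 128 150 107  77  58 111]
 [103  79  69 118 114  37  36  42 126 159 144 120 129  90 136]
 [ 95  80  79 128 102  26  35  83  95 176 110 108 130 118 104]
 [ 71  72 127 129 132 128 111 135 142 109 106 106 103 103 105]
 [ 75 102 130 128 127 130 130 124 103 104 106 106 107 104 105]
 [ 73 129 131 130 128 131 130 129 112 105 105 107 106 106 106]
 [113 128 127 131 100 104 105 182 141 140 104 105 106 106 106]
 [131 128 132  78 141 140 104 176 180 169 172 107 106 106 107]
 [131 132 108  64 174 173  83 148 152 167 174 124 101 106 107]
 [129 130 105  63 157 172 152 140 139 176 173 101 100 109 109]
 [130 130 135  58  76 156 177 173 178 178 132  70 102 110 109]
 [131 131 132 114  59  72  94 121 112  80  71  93 119 108 109]
 [132 131 130 132 112  66  66  59  63  80 119 132 135 132 117]
 [131 132 131 131 133 136 120 109 111 113 127 138 136 133 135]
 [132 133 132 133 135 121 109 109 109 111  91  89  67 125 132]
 [ 95 100 106 118 133 130 116 109 109 110 111  95  57 121 106]
 [103 102  93  79 100 101 108 117 126 132 124 113 126 131 103]
 [112 114 111 112 118 111  99
[... 1868 characters left out ...]
113  84 104 115 117 115 103  96  50]
 [ 51  65 118 118  74  83 121 121 109 100 107  53]
 [ 51  59 122 122  81  69 112  95 117 101 104  58]
 [ 52  46 123 119  94  68  83  98 122 118 105  73]
 [ 53  43 118 121  91  86  63 103 116 122  72  65]
 [ 62  40 115 121 103 120 120 120 119 126  64  84]
 [ 60  42  85 121 120 119 118 122 120 126  51  89]
 [ 72  52  45 116 120 121 119 116 118  97  51  99]
 [ 85  48  40  87 124 118 116 114 128  66  76  74]
 [ 94  62  46  43  97 126 124 127  63  50  75  72]
 [ 97  74  51  52  46  61  72  58  54  57  75  66]
 [ 94  80  69  50  48  51  53  54  37  67  72  74]
 [ 95  99  80  66  44  51  46  56  85  79  71  74]
 [ 92  97  92  84  73  59  58  74  71  77  76  72]]
```

>>> jog_arm(moves=[{"travel": [-0.5,1,-15],"rot": [0,0,0],"claw": 0.2},{"travel": [-0.5,1,-30],"rot": [0,0,0],"claw": 0.2},{"travel": [-0.5,1,-34],"rot": [0,0,0],"claw": 0.2},{"travel": [-0.5,1,-34],"rot": [0,0,0],"claw": 0.2},{"travel": [-0.5,1,-34],"rot": [0,0,0],"claw": 0.2}])

```text
t: 8.72
position: [533.8, -146.1, 54.3]
tool_rot: [0.1, -0.1, 0.99, 0.01]
force: [1.0, 0.4, -0.8]
gripper_width: 0.349
grasp_force: 35.2
```

>>> jog_arm(moves=[{"travel": [0,0,-2],"rot": [0,0,0],"claw": 0.2},{"travel": [0,0,-4],"rot": [0,0,0],"claw": 0.2},{"travel": [0,0,-6],"rot": [0,0,0],"claw": 0.2},{"travel": [0,0,-8],"rot": [0,0,0],"claw": 0.2},{"travel": [0,0,-8],"rot": [0,0,0],"claw": 0.2},{"travel": [0,0,-8],"rot": [0,0,0],"claw": 0.2}])

```text
t: 9.22
position: [533.1, -146.0, 45.2]
tool_rot: [0.099, -0.1, 0.99, 0.011]
force: [0.0, -0.6, -1.4]
gripper_width: 0.348
grasp_force: 35.2
```

>>> jog_arm(moves=[{"travel": [0,0,-1.5],"rot": [0,0,0],"claw": 0.2},{"travel": [0,0,-3],"rot": [0,0,0],"claw": 0.2},{"travel": [0,0,-4.5],"rot": [0,0,0],"claw": 0.2},{"travel": [0,0,-4.5],"rot": [0,0,0],"claw": 0.2},{"travel": [0,0,-4.5],"rot": [0,0,0],"claw": 0.2}])

```text
t: 9.63
position: [533.1, -146.0, 40.6]
tool_rot: [0.099, -0.1, 0.99, 0.011]
force: [-0.1, -0.3, -1.5]
gripper_width: 0.351
grasp_force: 35.2
```

>>> jog_arm(moves=[{"travel": [0,0,-1],"rot": [0,0,0],"claw": 0.2},{"travel": [0,0,-2],"rot": [0,0,0],"claw": 0.2},{"travel": [0,0,-2],"rot": [0,0,0],"claw": 0.2},{"travel": [0,0,-2],"rot": [0,0,0],"claw": 0.2}])

```text
t: 9.97
position: [533.3, -146.1, 39.2]
tool_rot: [0.099, -0.1, 0.99, 0.01]
force: [-1.9, -0.1, 4.6]
gripper_width: 0.35
grasp_force: 35.8
```

Contact at the expected height, so the spring is seated on the anvil. I'll release it and back away.

>>> jog_arm(moves=[{"travel": [0,0,0],"rot": [0,0,0],"claw": 0.65},{"travel": [0,0,0],"rot": [0,0,0],"claw": 0.65},{"travel": [0,0,0],"rot": [0,0,0],"claw": 0.65},{"travel": [0,0,0],"rot": [0,0,0],"claw": 0.65},{"travel": [-4,0,20],"rot": [0,0,0],"claw": 0.65},{"travel": [-10,0,50],"rot": [0,0,0],"claw": 0.65},{"travel": [-16,0,80],"rot": [0,0,0],"claw": 0.65},{"travel": [-24,0,120],"rot": [0,0,0],"claw": 0.65},{"travel": [-40,20,160],"rot": [0,0,0],"claw": 0.65},{"travel": [-40,60,200],"rot": [0,0,0],"claw": 0.65},{"travel": [-40,100,240],"rot": [0,0,0],"claw": 0.65},{"travel": [-40,140,290],"rot": [0,0,0],"claw": 0.65},{"travel": [-40,180,290],"rot": [0,0,0],"claw": 0.65},{"travel": [-40,180,290],"rot": [0,0,0],"claw": 0.65},{"travel": [-40,180,290],"rot": [0,0,0],"claw": 0.65}])

```text
t: 11.22
position: [494.0, 41.5, 333.3]
tool_rot: [0.103, -0.104, 0.989, 0.011]
force: [0.7, 0.2, -0.1]
gripper_width: 0.648
grasp_force: 0.0
```

```bash
python3 - <<'E'
from h import *
o=robot.get_obs();print(np.round(o['joint_pos'],2),o['position'],o['t'])
im,D=robot.read_camera('top');im2,D2=robot.read_camera('scene')
np.save('top3.npy',D);np.save('scene3.npy',D2);cv2.imwrite('pics/top3f.png',im);cv2.imwrite('pics/scene3f.png',im2)
a=cv2.resize(im[130:240,375:555],(450,275),interpolation=cv2.INTER_CUBIC)
b=cv2.resize(im2[50:220,270:430],(350,372),interpolation=cv2.INTER_CUBIC)
c=np.zeros((372,800,3),np.uint8);c[:275,:450]=a;c[:,450:]=b;cv2.imwrite('pics/crop3.png',c)
for n,I,d in(('top',im,D),('scene',im2,D2)):
    P=cloud(n,d);X,Y,Z=P[...,0],P[...,1],P[...,2]
    m=(np.hypot(X-562,Y+298)<45)&(Z>255)
    q=P[m];q=q[q[:,2]<330];print(n,'ball',len(q),np.round(q.mean(0)),np.round(q.max(0)),np.where(m)[1].mean(),np.where(m)[0].mean())
    l=(np.hypot(X-562,Y+298)<90)&(Z>150)&(np.hypot(X-562,Y+298)>25);q=P[l]
    if len(q):print('near',len(q),np.round(np.percentile(q,[2,50,98],axis=0)))
    s=(np.hypot(X-532,Y+147)<25)&(Z>60);print('spring',s.sum(),np.round(P[s].mean(0),1),np.round(P[s].min(0)),np.round(P[s].max(0)))
E
```

```text
[ 0.45  0.15 -0.67  1.82  0.1   1.    1.53] [493.99733356  41.540372   333.32757217] 11.2167
top ball 295 [ 560. -294.  295.] [ 578. -283.  310.] 522.3728813559322 160.8779661016949
near 276 [[ 543. -274.  151.]
 [ 555. -260.  185.]
 [ 602. -251.  212.]]<stdin>:14: RuntimeWarning: Mean of empty slice.
  ret = um.true_divide(
Traceback (most recent call last):
ValueError: zero-size array to reduction operation minimum which has no identity
```

View pics/crop3.png

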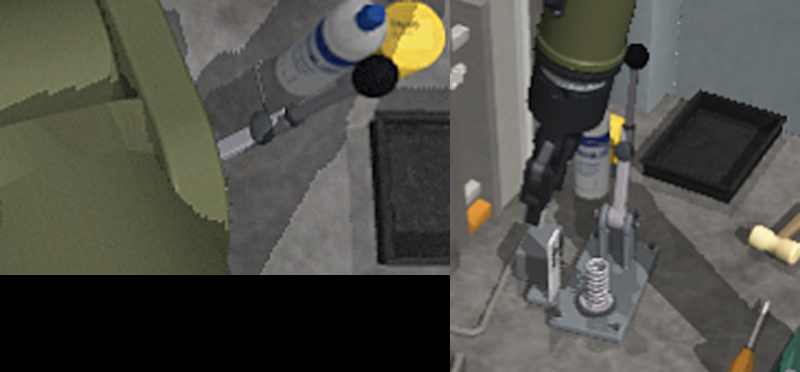

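The spring stands upright over the spigot at scene (339,167), and the lever leans back with its ball at scene (355,75). The bottle is beside and behind the lever, so I'll check its height, the ball centre and the turn needed.

```bash
python3 - <<'E'
from h import *
from scipy.spatial.transform import Rotation as R
P=cloud('scene',np.load('scene3.npy'));X,Y,Z=P[...,0],P[...,1],P[...,2]
im=cv2.imread('pics/scene3f.png');g=cv2.cvtColor(im,cv2.COLOR_BGR2GRAY)
m=(g<50).astype(np.uint8);m[:66]=0;m[90:]=0;m[:,:345]=0;m[:,:]*=1;m[:,368:]=0
n,l,s,ct=cv2.connectedComponentsWithStats(m);i=1+np.argmax(s[1:,4]);print(s[i],ct[i],np.round(plane('scene',*ct[i],293),1))
hsv=cv2.cvtColor(im,cv2.COLOR_BGR2HSV)
b=(hsv[...,0]>100)&(hsv[...,0]<125)&(hsv[...,1]>120);b[:60]=0;b[180:]=0;b[:,:315]=0;b[:,:]&=True;b[:,360:]=False
q=P[b];print('blue scene',len(q),np.round(np.nanpercentile(q,[5,50,95],axis=0)))
imt=cv2.imread('pics/top0.png');Pt=cloud('top',np.load('top0.npy'));hsv=cv2.cvtColor(imt,cv2.COLOR_BGR2HSV)
b=(hsv[...,0]>100)&(hsv[...,0]<125)&(hsv[...,1]>120);b[:125]=0;b[175:]=0;b[:,:490]=0;b[:,550:]=False
q=Pt[b];print('blue top',len(q),np.round(np.nanpercentile(q,[5,50,95],axis=0)))
o=robot.get_obs();w,x,y,z=o['tool_rot'];Rc=R.from_quat([x,y,z,w])
a=np.deg2rad((90+11.7)/2);Rt=R.from_quat([np.cos(a),np.sin(a),0,0])
print((Rt*Rc.inv()).as_rotvec(),o['position'])
s=(np.hypot(X-532,Y+147)<25)&(Z>60)&(Z<100);print('spring',s.sum(),np.round(np.nanmean(P[s],0),1),np.round(np.nanmax(P[s],0)))
E
```

```text
[345  70  16  15 125] [353.648  76.072] [ 566.3 -293.6  293. ]
blue scene 39 [[ 640. -372.   95.]
 [ 650. -351.  102.]
 [ 665. -339.  111.]]
blue top 237 [[ 573. -481.    8.]
 [ 661. -366.  103.]
 [ 741. -310.  296.]]
[ 0.12318183  0.18796781 -1.56645304] [493.39573968  36.18446148 329.99108084]
spring 85 [ 532.1 -142.8   76.2] [ 547. -129.   89.]
```

>>> jog_arm(moves=[{"travel": [5,-30,16],"rot": [0.01,0.015,-0.12],"claw": 0.7},{"travel": [10,-60,16],"rot": [0.02,0.03,-0.24],"claw": 0.7},{"travel": [15,-90,16],"rot": [0.028,0.043,-0.36],"claw": 0.7},{"travel": [20,-120,16],"rot": [0.037,0.056,-0.48],"claw": 0.7},{"travel": [25,-150,16],"rot": [0.047,0.071,-0.6],"claw": 0.7},{"travel": [30,-175,16],"rot": [0.056,0.086,-0.72],"claw": 0.7},{"travel": [35,-200,16],"rot": [0.065,0.1,-0.84],"claw": 0.7},{"travel": [40,-225,16],"rot": [0.075,0.115,-0.96],"claw": 0.7},{"travel": [48,-250,16],"rot": [0.085,0.13,-1.08],"claw": 0.7},{"travel": [55,-275,16],"rot": [0.094,0.144,-1.2],"claw": 0.7},{"travel": [62,-300,16],"rot": [0.104,0.158,-1.32],"claw": 0.7},{"travel": [66,-315,16],"rot": [0.113,0.173,-1.44],"claw": 0.7},{"travel": [70,-331,16],"rot": [0.123,0.188,-1.566],"claw": 0.7},{"travel": [70,-331,16],"rot": [0.123,0.188,-1.566],"claw": 0.7},{"travel": [70,-331,16],"rot": [0.123,0.188,-1.566],"claw": 0.7},{"travel": [70,-331,16],"rot": [0.123,0.188,-1.566],"claw": 0.7},{"travel": [70,-331,16],"rot": [0.123,0.188,-1.566],"claw": 0.7},{"travel": [70,-331,16],"rot": [0.123,0.188,-1.566],"claw": 0.7}])

```text
t: 12.82
position: [562.9, -296.4, 344.9]
tool_rot: [-0.001, 0.632, 0.775, 0.001]
force: [-0.5, -0.6, 0.5]
gripper_width: 0.696
grasp_force: 0.0
```

>>> jog_arm(moves=[{"travel": [0,-1,-20],"rot": [0,0,0],"claw": 0.7},{"travel": [0,-1,-40],"rot": [0,0,0],"claw": 0.7},{"travel": [0,-1,-62],"rot": [0,0,0],"claw": 0.7},{"travel": [0,-1,-63],"rot": [0,0,0],"claw": 0.7},{"travel": [0,-1,-63],"rot": [0,0,0],"claw": 0.7}])

```text
t: 13.23
position: [562.6, -297.5, 281.4]
tool_rot: [-0.002, 0.632, 0.775, 0.001]
force: [0.3, -0.3, 1.5]
gripper_width: 0.702
grasp_force: 0.0
```

>>> jog_arm(moves=[{"travel": [0,0,0],"rot": [0,0,0],"claw": 0.25},{"travel": [0,0,0],"rot": [0,0,0],"claw": 0.25},{"travel": [0,0,0],"rot": [0,0,0],"claw": 0.25},{"travel": [0,0,0],"rot": [0,0,0],"claw": 0.25},{"travel": [0,0,0],"rot": [0,0,0],"claw": 0.25},{"travel": [0,0,0],"rot": [0,0,0],"claw": 0.25}], grip_force=50)

```text
t: 13.73
position: [564.5, -298.4, 283.8]
tool_rot: [0.001, 0.633, 0.774, 0.001]
force: [0.7, -0.1, 6.6]
gripper_width: 0.344
grasp_force: 49.1
```

```bash
python3 - <<'E'
from h import *
o=robot.get_obs();print(np.round(o['joint_pos'],2),o['position'],o['force'],o['gripper_width'])
# arc plan: TCP shift from now for lever angle
y=np.array([-np.sin(np.deg2rad(11.7)),np.cos(np.deg2rad(11.7))])
pz=np.array([532.5,-147.5])-95*y
a0=np.arctan2(np.sqrt(1-((np.dot(np.array(o['position'][:2])-pz,y))/215)**2),np.dot(np.array(o['position'][:2])-pz,y)/215)
print('a0',a0,'lateral',np.dot(np.array(o['position'][:2])-pz,[y[1],-y[0]]),'z ball by angle',86+215*np.sin(a0))
B=lambda a:np.array([*(215*np.cos(a)*y),215*np.sin(a)])
for a in np.append(a0-np.arange(1,17)*.1,[0.15,0.1,0.0]): print(round(a,2),np.round(B(a)-B(a0),1).tolist())
E
```

```text
[ 0.57  0.5  -0.21  1.39  0.1   1.26  0.56] [ 564.52051921 -298.43136653  283.7845846 ] [ 0.68205074 -0.13627338  6.62431541] 0.34395525055901494
a0 1.8501784901841143 lateral 0.7482592098928347 z ball by angle 292.66358946446815
1.75 [-4.2, 20.5, 4.9]
1.65 [-8.6, 41.4, 7.7]
1.55 [-12.9, 62.4, 8.3]
1.45 [-17.3, 83.4, 6.8]
1.35 [-21.6, 104.1, 3.1]
1.25 [-25.8, 124.4, -2.6]
1.15 [-29.8, 144.0, -10.4]
1.05 [-33.7, 162.8, -20.1]
0.95 [-37.4, 180.5, -31.8]
0.85 [-40.8, 197.0, -45.1]
0.75 [-43.9, 212.1, -60.1]
0.65 [-46.7, 225.6, -76.5]
0.55 [-49.2, 237.5, -94.3]
0.45 [-51.3, 247.6, -113.1]
0.35 [-53.0, 255.8, -132.9]
0.25 [-54.3, 262.0, -153.4]
0.15 [-55.1, 266.2, -174.5]
0.1 [-55.4, 267.5, -185.2]
0.0 [-55.6, 268.6, -206.7]
```

The ball reads 29 mm across instead of 32, so it's gripped about 6 mm above its equator. I'll open, go down 6 mm and grip again.

>>> jog_arm(moves=[{"travel": [0,0,0],"rot": [0,0,0],"claw": 0.6},{"travel": [0,0,0],"rot": [0,0,0],"claw": 0.6},{"travel": [1,0,-6],"rot": [0,0,0],"claw": 0.6},{"travel": [1,0,-6],"rot": [0,0,0],"claw": 0.6},{"travel": [1,0,-6],"rot": [0,0,0],"claw": 0.25},{"travel": [1,0,-6],"rot": [0,0,0],"claw": 0.25},{"travel": [1,0,-6],"rot": [0,0,0],"claw": 0.25},{"travel": [1,0,-6],"rot": [0,0,0],"claw": 0.25},{"travel": [1,0,-6],"rot": [0,0,0],"claw": 0.25}], grip_force=50)

```text
t: 14.48
position: [564.4, -297.9, 275.6]
tool_rot: [-0.001, 0.633, 0.774, 0.001]
force: [1.7, 0.5, -2.8]
gripper_width: 0.35
grasp_force: 49.5
```

>>> jog_arm(moves=[{"travel": [-2,10,2.7],"rot": [0,0,0],"claw": 0.25},{"travel": [-4.2,20.5,4.9],"rot": [0,0,0],"claw": 0.25},{"travel": [-8.6,41.4,7.7],"rot": [0,0,0],"claw": 0.25},{"travel": [-12.9,62.4,8.3],"rot": [0,0,0],"claw": 0.25},{"travel": [-17.3,83.4,6.8],"rot": [0,0,0],"claw": 0.25},{"travel": [-21.6,104.1,3.1],"rot": [0,0,0],"claw": 0.25},{"travel": [-25.8,124.4,-2.6],"rot": [0,0,0],"claw": 0.25},{"travel": [-29.8,144,-10.4],"rot": [0,0,0],"claw": 0.25},{"travel": [-33.7,162.8,-20.1],"rot": [0,0,0],"claw": 0.25},{"travel": [-33.7,162.8,-20.1],"rot": [0,0,0],"claw": 0.25},{"travel": [-33.7,162.8,-20.1],"rot": [0,0,0],"claw": 0.25}])

```text
t: 15.4
position: [530.5, -133.7, 256.5]
tool_rot: [-0.001, 0.632, 0.775, 0.001]
force: [-0.1, 4.2, 7.1]
gripper_width: 0.347
grasp_force: 52.5
```

```bash
python3 - <<'E'
from h import *
im,D=robot.read_camera('scene');cv2.imwrite('pics/scene4f.png',im[40:300,200:460])
o=robot.get_obs();print(o['position'],o['force'])
cv2.imwrite('pics/crop4.png',cv2.resize(im[40:240,230:430],(500,500),interpolation=cv2.INTER_CUBIC))
E
```

```text
[ 530.70073075 -134.50287547  256.97617077] [-1.17507399  5.34615495  6.56512484]
```

View pics/crop4.png

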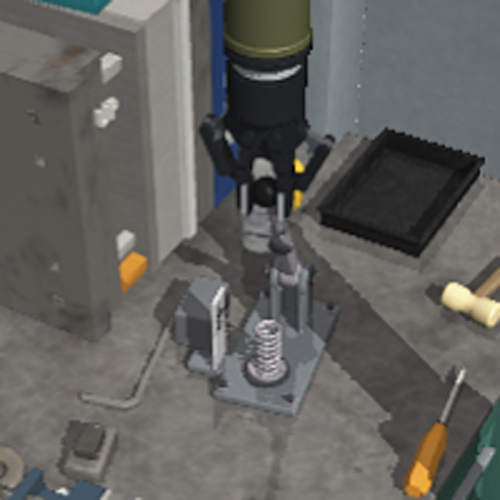

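The lever follows, with the ball in the pinch at crop (262,190), and the spring is still standing at crop (267,350). I'll go on down to about 0.25 rad.

>>> jog_arm(moves=[{"travel": [-3.7,17.7,-11.7],"rot": [0,0,0],"claw": 0.25},{"travel": [-7.1,34.2,-25],"rot": [0,0,0],"claw": 0.25},{"travel": [-10.2,49.3,-40],"rot": [0,0,0],"claw": 0.25},{"travel": [-13,62.8,-56.4],"rot": [0,0,0],"claw": 0.25},{"travel": [-15.5,74.7,-74.2],"rot": [0,0,0],"claw": 0.25},{"travel": [-17.6,84.8,-93],"rot": [0,0,0],"claw": 0.25},{"travel": [-19.3,93,-112.8],"rot": [0,0,0],"claw": 0.25},{"travel": [-20.6,99.2,-133.3],"rot": [0,0,0],"claw": 0.25},{"travel": [-20.6,99.2,-133.3],"rot": [0,0,0],"claw": 0.25},{"travel": [-20.6,99.2,-133.3],"rot": [0,0,0],"claw": 0.25},{"travel": [-20.6,99.2,-133.3],"rot": [0,0,0],"claw": 0.25}])

```text
t: 16.37
position: [510.7, -37.8, 122.8]
tool_rot: [-0.0, 0.634, 0.774, 0.001]
force: [2.5, -1.7, -2.2]
gripper_width: 0.347
grasp_force: 54.5
```

```bash
python3 - <<'E'
from h import *
im,D=robot.read_camera('scene');cv2.imwrite('pics/scene5f.png',im)
o=robot.get_obs();print(o['position'],o['force'],o['gripper_width'])
cv2.imwrite('pics/crop5.png',cv2.resize(im[100:240,270:410],(560,560),interpolation=cv2.INTER_CUBIC))
E
```

```text
[510.76787729 -37.85199724 122.94974188] [ 3.42237274 -2.95897052 -2.50092847] 0.34818326284382073
```

View pics/crop5.png

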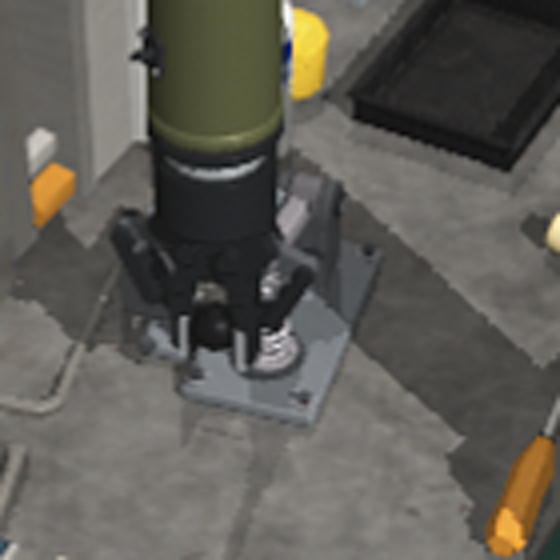

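The ball sits between the fingers at scene px (323,182), with the lever rod above the spring. I'll work out the lever angle by casting the ball's ray onto the lever's plane.

```bash
cat > ang.py <<'E'
from h import *
psi=np.deg2rad(11.7);ly=np.array([-np.sin(psi),np.cos(psi),0]);lx=np.array([np.cos(psi),np.sin(psi),0])
A=np.array([532.8,-147.5,0])
def onplane(u,v,n='scene'):
    c=robot.camera_info(n);T=np.array(c['T']);d=T[:3,:3]@ray(c,u,v);p=T[:3,3]
    q=p+d*np.dot(A-p,lx)/np.dot(d,lx);y=np.dot(q-A,ly)+95;z=q[2]-86
    return np.round(q,1),'y',round(y,1),'R',round(np.hypot(y,z),1),'ang',round(np.arctan2(z,y),3),'bysin',round(np.arcsin(z/215),3)
E
python3 - <<'E'
from ang import *
im=cv2.imread('pics/scene5f.png');g=cv2.cvtColor(im,cv2.COLOR_BGR2GRAY)
print(g[172:194,312:334])
print(onplane(323,181.8))
# earlier check: start position and 1.05 pose
print(onplane(355,76),onplane(230+262/2.5,40+190/2.5))
p=robot.get_obs()['position'];print(np.dot(p-A,lx),np.dot(p-A,ly)+95,p[2]+11)
print('anvil check',onplane(336.7,186.5))
E
```

```text
[[ 32  35  38  36  35  33  30  88  88  73  84  85  81  71  48  34  35  36
   36  37  37  35]
 [ 33  31  28  30  34  36  47 125 124  81  76  81  87  89  60  35  34  34
   36  35  36  36]
 [ 33  35  35  35  35  37  71 110  93  65  74  82  85  85  58  34  35  35
   36  37  37  31]
 [ 33  37  37  36  37  35  58  59  59  54  52  47  45  62  57  39  36  36
   36  38  36  30]
 [ 33  36  37  37  35  34  38  34  35  33  29  27  24  31  32  28  30  31
   30  35  36  34]
 [ 40  36  39  36  35  36  31  25  24  25  29  33  32  28  23  27  33  36
   34  36  37  35]
 [ 45  35  33  31  31  33  27  23  25  26  31  35  36  28  23  23  32  36
   35  36  37  36]
 [ 45  32  46 126 125  59  23  22  27  28  32  34  35  33  26  23  31  36
   36  35  36  36]
 [ 56  38  60 134 114  43  23  24  28  29  31  36  45  47  39  26  27  32
   36  35  37  36]
 [ 58  38  63 132 109  36  22  25  28  29  33  40  63  73  52  27  26  33
   34  35  36  36]
 [ 58  38  62 132 109  33  22  26  28  30  31  35  49  54  44  31  57  60
   40  33  35  35]
 [ 70  38  60 132 108  34  20  24  28  28  31  32  35  38  35  25  64 126
  1
[... 855 characters left out ...]
116  94  75  69  68  62  61  67  87 134 143 132 131 130 131 133 129 105
   77  60  56  63]]
(array([508. , -27.7, 149.9]), 'y', np.float64(217.3), 'R', np.float64(226.5), 'ang', np.float64(0.286), 'bysin', np.float64(0.302))
(array([ 563.6, -296.3,  292.6]), 'y', np.float64(-56.9), 'R', np.float64(214.3), 'ang', np.float64(1.84), 'bysin', np.float64(1.291)) (array([ 527.4, -121.3,  287. ]), 'y', np.float64(121.7), 'R', np.float64(235.0), 'ang', np.float64(1.026), 'bysin', np.float64(1.209))
0.6608647966028985 206.83766001403157 133.9497418848556
anvil check (array([ 532.5, -145.9,   23.4]), 'y', np.float64(96.6), 'R', np.float64(115.1), 'ang', np.float64(-0.575), 'bysin', np.float64(-0.295))
```

```bash
cat >> ang.py <<'E'
from scipy.optimize import brentq
def onarc(u,v,n='scene'):
    "lever angle where the ray passes the ball's circle (projected in the lever plane)"
    c=robot.camera_info(n);T=np.array(c['T']);d=T[:3,:3]@ray(c,u,v);p=T[:3,3]
    py,pz=np.dot(p-A,ly)+95,p[2]-86;dy,dz=np.dot(d,ly),d[2]
    f=lambda a:(215*np.cos(a)-py)*dz-(215*np.sin(a)-pz)*dy
    g=np.linspace(-.2,2,200);r=[brentq(f,g[i],g[i+1]) for i in range(199) if f(g[i])*f(g[i+1])<0]
    return np.round(r,3)
def rod(n,D,lo=15,hi=170):
    P=cloud(n,D).reshape(-1,3);P=P[~np.isnan(P[:,0])]
    l=(P-A)@lx;y=(P-A)@ly+95;z=P[:,2]-86
    m=(abs(l)<9)&(y>lo)&(y<hi)&(z>-20)&(z<60);return y[m],z[m],l[m]
E
python3 - <<'E'
from ang import *
print(onarc(355,76),onarc(334.8,116),onarc(322.5,180.3),onarc(322.5,182))
for n in('top','scene'):
    im,D=robot.read_camera(n);y,z,l=rod(n,D)
    print(n,len(y))
    for a in range(15,170,12):
        k=(y>=a)&(y<a+12)
        if k.sum()>2: print(a,k.sum(),np.round(np.percentile(z[k],[10,50,90]),1),np.round(np.degrees(0)) )
    P=cloud(n,D);q=P[...,2][(np.abs((P-A)@lx)<45)&(np.abs((P-A)@ly)<120)&(P[...,2]<19)&(P[...,2]>8)];print('plate z',len(q),np.median(q) if len(q) else 0)
E
```

```text
[1.83] [1.063] [0.275] [0.252]
top 0
plate z 196 12.889162235463687
scene 105
15 20 [ 2.2 13.6 17.6] 0.0
27 15 [ 8.5 17.8 20.8] 0.0
39 13 [14.  21.2 24.2] 0.0
51 16 [19.5 25.5 28.1] 0.0
63 8 [16.5 24.2 27.7] 0.0
75 10 [-16.1  -3.7  31.9] 0.0
87 7 [-10.4  -5.5  -0.6] 0.0
99 5 [ 7.5 22.2 25. ] 0.0
111 6 [11.2 31.5 36. ] 0.0
123 5 [32.7 33.2 37.7] 0.0
plate z 636 14.66597152284146
```

>>> jog_arm(moves=[{"travel": [-0.5,2,-9],"rot": [0,0,0],"claw": 0.2},{"travel": [-1,4,-18],"rot": [0,0,0],"claw": 0.2},{"travel": [-1,5,-24],"rot": [0,0,0],"claw": 0.2},{"travel": [-1,5,-24],"rot": [0,0,0],"claw": 0.2},{"travel": [-1,5,-24],"rot": [0,0,0],"claw": 0.2}], grip_force=80)

```text
t: 16.93
position: [509.1, -29.6, 98.0]
tool_rot: [-0.002, 0.633, 0.774, 0.001]
force: [2.9, 4.6, -0.2]
gripper_width: 0.341
grasp_force: 79.3
```

>>> jog_arm(moves=[{"travel": [0,0.4,-5],"rot": [0,0,0],"claw": 0.2},{"travel": [0,0.7,-10],"rot": [0,0,0],"claw": 0.2},{"travel": [0,0.7,-10],"rot": [0,0,0],"claw": 0.2},{"travel": [0,0.7,-10],"rot": [0,0,0],"claw": 0.2}])

```text
t: 17.27
position: [509.0, -29.5, 88.1]
tool_rot: [-0.001, 0.632, 0.775, 0.001]
force: [5.1, 3.5, -2.9]
gripper_width: 0.341
grasp_force: 80.6
```

>>> jog_arm(moves=[{"travel": [0,0.3,-4],"rot": [0,0,0],"claw": 0.2},{"travel": [0,0.6,-8],"rot": [0,0,0],"claw": 0.2},{"travel": [0,0.6,-8],"rot": [0,0,0],"claw": 0.2},{"travel": [0,0.6,-8],"rot": [0,0,0],"claw": 0.2}])

```text
t: 17.6
position: [508.9, -28.9, 80.2]
tool_rot: [-0.001, 0.632, 0.775, 0.001]
force: [2.4, 9.8, 1.1]
gripper_width: 0.34
grasp_force: 80.5
```

```bash
python3 - <<'E'
from ang import *
o=robot.get_obs();print(o['t'],o['position'],o['force'],o['ft_torque'],o['gripper_width'])
im,D=robot.read_camera('scene');cv2.imwrite('pics/scene6f.png',im);np.save('scene6.npy',D)
im2,D2=robot.read_camera('top')
y,z,l=rod('scene',D)
for a in range(15,140,10):
    k=(y>=a)&(y<a+10)
    if k.sum()>2: print(a,k.sum(),np.round(np.percentile(z[k],[10,50,90]),1))
a=cv2.resize(im[130:230,280:380],(500,500),interpolation=cv2.INTER_CUBIC);b=cv2.resize(im2[170:230,370:430],(300,300),interpolation=cv2.INTER_CUBIC)
c=np.zeros((500,800,3),np.uint8);c[:,:500]=a;c[:300,500:]=b;cv2.imwrite('pics/crop6.png',c)
E
```

```text
17.6 [508.92949422 -28.86439711  80.19379609] [2.44179286 9.78234741 1.12862087] [ 1.88495441 -0.64184264  0.91874961] 0.33962873108863467
15 18 [ 3.9 11.6 13.5]
25 13 [ 4.6 10.2 15. ]
35 13 [ 5.  11.5 14.3]
45 16 [ 9.3 14.  15.5]
55 15 [ 8.5 12.9 15.9]
65 12 [ 5.9 13.4 15.7]
75 11 [14.9 16.  18.2]
85 13 [-0.7 10.9 16.1]
95 10 [ 1.1  7.4 19.1]
105 4 [10.9 16.8 18.3]
```

View pics/crop6.png

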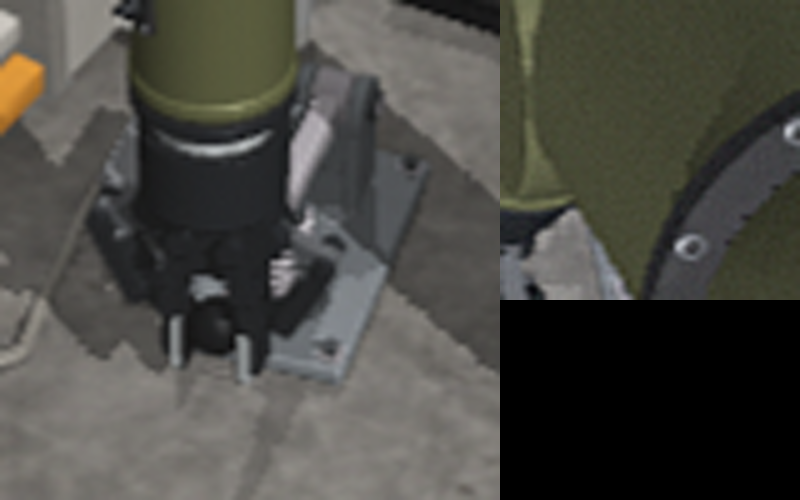

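The ball is at scene px (322,194). The pinch, the rod depth and the ball ray all put the lever at about 0.05 rad. I'll go down further and ease the radial push.

>>> jog_arm(moves=[{"travel": [-0.3,1.5,-4],"rot": [0,0,0],"claw": 0.2},{"travel": [-0.4,2,-8],"rot": [0,0,0],"claw": 0.2},{"travel": [-0.4,2,-10],"rot": [0,0,0],"claw": 0.2},{"travel": [-0.4,2,-10],"rot": [0,0,0],"claw": 0.2},{"travel": [-0.4,2,-10],"rot": [0,0,0],"claw": 0.2}])

```text
t: 18.12
position: [509.1, -29.9, 70.2]
tool_rot: [0.0, 0.634, 0.774, 0.0]
force: [2.0, -3.3, 3.4]
gripper_width: 0.34
grasp_force: 81.3
```

```bash
python3 - <<'E'
from ang import *
o=robot.get_obs();print(o['t'],o['position'],o['force'],o['gripper_width'])
F=[robot.read_camera('scene') for _ in range(6)]
D=np.median([np.where(d>0,d,np.nan) for _,d in F],axis=0);D=np.nan_to_num(D);im=np.mean([i for i,_ in F],0).astype(np.uint8)
cv2.imwrite('pics/scene7f.png',im);np.save('scene7.npy',D)
for nm,d in(('6',np.load('scene6.npy')),('7',D)):
    y,z,l=rod('scene',d);print(nm)
    k=(y>25)&(y<85)&(z>4);
    for it in range(4):
        c=np.polyfit(y[k],z[k],1);k&=abs(np.polyval(c,y)-z)<4
    print(k.sum(),c,'mean z-10.2 /y',np.mean((z[k]-10.2)/y[k]))
for f,nm in(('pics/scene5f.png',5),('pics/scene6f.png',6),('pics/scene7f.png',7)):
    g=cv2.cvtColor(cv2.imread(f),cv2.COLOR_BGR2GRAY);c=g[174:212,320:325].astype(float).mean(1);print(nm,np.round(c).astype(int).tolist())
E
cp pics/scene7f.png /dev/null
```

```text
18.1167 [509.13296382 -29.87192363  70.24037671] [ 2.03031109 -3.33711538  3.37656554] 0.340462612937288
6
62 [0.09874886 8.02216886] mean z-10.2 /y 0.05444778011611683
7
65 [0.02970721 9.66483955] mean z-10.2 /y 0.019089175102635948
5 [80, 51, 30, 29, 31, 31, 34, 39, 35, 31, 29, 27, 28, 75, 127, 133, 130, 129, 122, 125, 119, 134, 133, 131, 130, 110, 93, 87, 103, 102, 112, 118, 114, 103, 113, 115, 113, 114]
6 [39, 40, 31, 34, 33, 32, 32, 33, 33, 30, 28, 66, 118, 127, 128, 64, 27, 29, 32, 34, 44, 41, 36, 32, 30, 28, 33, 83, 105, 104, 106, 109, 116, 115, 117, 115, 113, 115]
7 [38, 38, 38, 38, 39, 33, 33, 32, 32, 33, 32, 31, 32, 36, 90, 126, 133, 101, 39, 25, 31, 32, 37, 45, 39, 34, 30, 28, 26, 60, 100, 117, 117, 114, 116, 114, 113, 114]
```

```bash
python3 - <<'E'
from ang import *
for v in(181.1,194.7,197.1):print(v,onarc(322.4,v))
D=np.load('scene7.npy');P=cloud('scene',D)
l=(P-A)@lx;y=(P-A)@ly+95;Z=P[...,2]
q=Z[(abs(l)<45)&(y>20)&(y<140)&(Z>8)&(Z<20)];print('plate',len(q),np.median(q),q.mean())
# spring: visible coil points near axis
m=(np.hypot(l,y-95)<18)&(Z>26)&(Z<100);print(m.sum(),np.round(np.nanpercentile(Z[m],[50,80,90,95,100]),1))
im=cv2.imread('pics/scene7f.png')
# project expected places
def px(p):
    c=robot.camera_info('scene');T=np.array(c['T']);q=T[:3,:3].T@(np.array(p)-T[:3,3]);x,yy=q[0]/-q[2],q[1]/q[2]
    s=1+c['k1']*(x*x+yy*yy);return np.round([c['fx']*x*s+c['cx'],c['fy']*yy*s+c['cy']],1)
for z in(24,72,84):print('spring axis z',z,px(A+[0,0,z]),'post',px(A+58*lx+[0,0,z]))
for a in(0,.05):print('ball',a,px(A+ly*(215*np.cos(a)-95)+[0,0,86+215*np.sin(a)]))
cv2.imwrite('pics/crop7.png',cv2.resize(im[140:215,290:390],(800,600),interpolation=cv2.INTER_CUBIC))
E
```

```text
181.1 [0.264]
194.7 [0.066]
197.1 [0.027]
plate 310 15.03944466085079 15.075900874782867
71 [77.  94.2 97.4 98.1 99.6]
spring axis z 24 [336.9 186. ] post [317.7 181.7]
spring axis z 72 [337.1 173.6] post [317.5 169.3]
spring axis z 84 [337.1 170.4] post [317.4 166.1]
ball 0 [323.5 198.9]
ball 0.05 [323.5 195.9]
```

View pics/crop7.png

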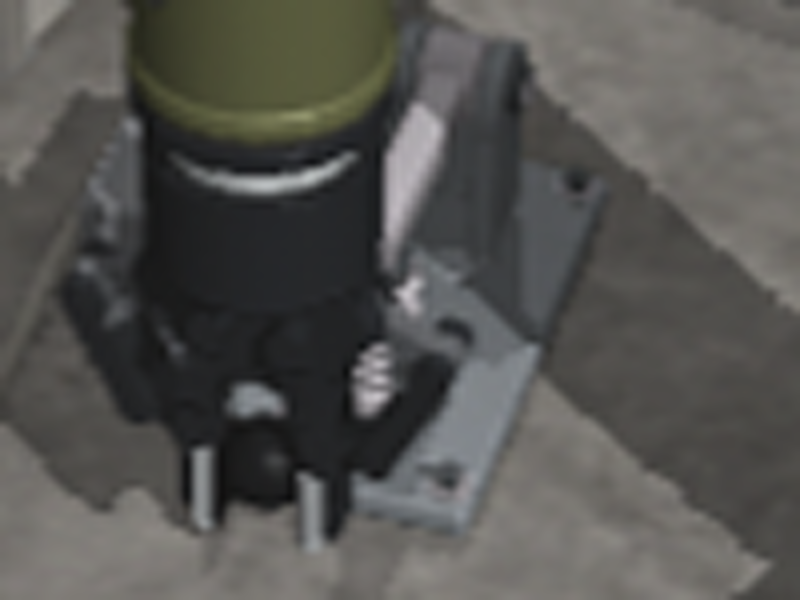

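The ball has mid-rows at v≈197.1, against 198.9 expected when level, and some coils are visible at crop (372,380). The lever is about 0.02 rad high, meaning a little creep in the pinch, so I'll press about 4 mm more at the ball.

>>> jog_arm(moves=[{"travel": [0,0,-2],"rot": [0,0,0],"claw": 0.2},{"travel": [0,0,-4],"rot": [0,0,0],"claw": 0.2},{"travel": [0,0,-4],"rot": [0,0,0],"claw": 0.2},{"travel": [0,0,-4],"rot": [0,0,0],"claw": 0.2}])

```text
t: 18.75
position: [509.1, -29.8, 66.4]
tool_rot: [0.0, 0.633, 0.774, 0.0]
force: [6.9, -13.5, 3.1]
gripper_width: 0.342
grasp_force: 81.5
```

```bash
cat > m.py <<'E'
from ang import *
o=robot.get_obs();print(o['t'],o['position'],o['force'],o['gripper_width'])
F=[robot.read_camera('scene') for _ in range(10)]
D=np.nan_to_num(np.median([np.where(d>0,d,np.nan) for _,d in F],axis=0));im=np.mean([i for i,_ in F],0).astype(np.uint8)
cv2.imwrite('pics/last.png',im);np.save('last.npy',D)
y,z,l=rod('scene',D);k=(y>15)&(y<90)&(z>2)
for it in range(5):
    c=np.polyfit(y[k],z[k],1);k&=abs(np.polyval(c,y)-z)<4
print('rod',k.sum(),c,np.mean((z[k]-10)/y[k]))
g=cv2.cvtColor(im,cv2.COLOR_BGR2GRAY).astype(float)
c=g[174:212,321:325].mean(1);print(np.round(c).astype(int).tolist())
i=[j for j in range(37) if (c[j]-75)*(c[j+1]-75)<0];e=[174+j+(75-c[j])/(c[j+1]-c[j]) for j in i];print(np.round(e,2))
v=(e[-1]+e[-2])/2;print(v,onarc(322.4,v))
E
python3 m.py
```

```text
18.75 [509.11010936 -29.75000469  66.40471932] [  6.89034315 -13.54006318   3.09809962] 0.3416552086845631
rod 83 [-3.14707220e-03  1.02881558e+01] 0.003698924055069418
[38, 38, 38, 38, 38, 39, 32, 34, 31, 31, 31, 31, 30, 31, 34, 84, 123, 132, 100, 38, 26, 30, 33, 38, 49, 42, 35, 31, 29, 24, 48, 113, 117, 112, 115, 116, 115, 115]
[188.81 192.41 204.42]
198.41273490910208 [0.004]
```

Both cues now read level: the ball ray gives 0.004 and the rod slope -0.003. I'll ease the radial load slightly, wait, and measure again for stability.

>>> jog_arm(moves=[{"travel": [0.3,-1.2,0],"rot": [0,0,0],"claw": 0.2},{"travel": [0.3,-1.2,0],"rot": [0,0,0],"claw": 0.2},{"travel": [0.3,-1.2,0],"rot": [0,0,0],"claw": 0.2},{"travel": [0.3,-1.2,0],"rot": [0,0,0],"claw": 0.2},{"travel": [0.3,-1.2,0],"rot": [0,0,0],"claw": 0.2},{"travel": [0.3,-1.2,0],"rot": [0,0,0],"claw": 0.2},{"travel": [0.3,-1.2,0],"rot": [0,0,0],"claw": 0.2},{"travel": [0.3,-1.2,0],"rot": [0,0,0],"claw": 0.2},{"travel": [0.3,-1.2,0],"rot": [0,0,0],"claw": 0.2},{"travel": [0.3,-1.2,0],"rot": [0,0,0],"claw": 0.2},{"travel": [0.3,-1.2,0],"rot": [0,0,0],"claw": 0.2},{"travel": [0.3,-1.2,0],"rot": [0,0,0],"claw": 0.2}])

```text
t: 20.25
position: [509.1, -29.8, 66.5]
tool_rot: [-0.0, 0.633, 0.774, 0.001]
force: [5.5, -9.3, 4.0]
gripper_width: 0.341
grasp_force: 81.5
```

```bash
python3 m.py; python3 m.py
```

```text
20.25 [509.14743752 -29.8266212   66.48425905] [ 5.50688542 -9.28903201  3.97718464] 0.3408561683967982
rod 88 [-1.03531136e-04  9.89128934e+00] -0.0026447563289868736
[38, 38, 38, 38, 38, 40, 31, 34, 32, 31, 31, 31, 30, 31, 34, 85, 122, 132, 102, 39, 26, 29, 33, 38, 49, 42, 35, 30, 29, 24, 48, 113, 117, 112, 115, 116, 115, 115]
[188.81 192.43 204.41]
198.4200024417416 [0.004]
20.75 [509.12222867 -29.82324666  66.47198361] [  6.63635698 -11.20892715   4.53050783] 0.33645821101492096
rod 86 [2.79485073e-03 9.86532019e+00] -0.00013839633682527573
[38, 38, 38, 38, 38, 40, 31, 34, 31, 31, 31, 31, 30, 31, 34, 85, 123, 132, 102, 39, 26, 29, 32, 38, 49, 42, 34, 31, 29, 24, 48, 113, 117, 112, 115, 116, 114, 115]
[188.81 192.43 204.41]
198.4200024417416 [0.004]
```

```bash
python3 -c "
from rig import robot
print(robot.close_job())"
```

```text
the job is handed in; nothing more can be done
None
```

Handed in at about 21 s: both flaps are folded right back, the spring is over the spigot, and the pinched lever is held level to within about 0.005 rad by camera (spring about 12 mm shorter). The hand hid the pointer, so I couldn't check it against the long mark; the bush and caliper were left alone.

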